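# Unlock the sample lockbox

### The job

Unlock the sample lockbox: roll its thumbwheels until the digits on top, in line with the red marks, read 5-8-3 from left to right (the middle wheel already shows 8, so leave it alone), then slide the orange bolt knob all the way to the right, over the green patch. The lock is delicate: feel for each wheel and never press on anything with more than 20 N, and do not disturb the tube, bottle, beaker and jar around it.

Things in the scene. Friction and masses are not known exactly. Their poses are not given: they have to be found in the camera images.
- lockbox: grey and white lockbox, 160 (x) x 280 (y) x 80 mm, fixed to the table; origin at the centre of its underside, z up; its front faces its own -x, its left is +y. Its flat top (deck) is at z = 80 mm; three black thumbwheels with white digits and an orange bolt knob stand out of it. The robot's contact force on the box and all its parts, a squeeze included, may never exceed 20 N.
- deck_left (a point): point on the deck straight below the top of the left wheel (box frame x 0, y +72, z 80 mm). Each wheel is 56 mm in diameter, 18 mm wide, turns about the box's y axis. Its mount is worn: its top stands 6 to 18 mm above this point, differently for each wheel and each time; this height is not measured, so find it by touch. Below it a spring: 1.5 N to start, 3 N per mm, hard stop after 2.5 mm.
- deck_middle (a point): the same point for the middle wheel (box frame x 0, y +30, z 80 mm)
- deck_right (a point): the same for the right wheel (box frame x 0, y -12, z 80 mm). To roll a wheel: press a closed fingertip on its top with 3 to 7 N and draw it along the box's x; 28 mm turn it 1 rad. Friction (about 1.1 N at the rim) holds a wheel where it is left; there are no click stops.
- wheel_left (a joint): the left black thumbwheel; value in rad = digit on top x 0.6283 (digit 0 to 9), stops 0.31 rad beyond 0 and 9. Drawing the top of the wheel towards the box's -x side (its front) raises the value, pushing it to +x lowers it. Its code digit 5 is value 3.142. Starts about 0.8 to 2.2 digits below the code.
- wheel_middle (a joint): the middle black thumbwheel; value in rad = digit on top x 0.6283 (digit 0 to 9), stops 0.31 rad beyond 0 and 9. Drawing the top of the wheel towards the box's -x side (its front) raises the value, pushing it to +x lowers it. Its code digit 8 is value 5.027. Starts at its code digit and must stay there (never more than 0.2 rad off).
- wheel_right (a joint): the right black thumbwheel; value in rad = digit on top x 0.6283 (digit 0 to 9), stops 0.31 rad beyond 0 and 9. Drawing the top of the wheel towards the box's -x side (its front) raises the value, pushing it to +x lowers it. Its code digit 3 is value 1.885. Starts about 0.8 to 2.2 digits above the code.
- bolt (a joint): the bolt, in m: 0 locked (knob at box x 0, y -82 mm, by a red patch) to 0.022 fully open (y -104 mm, by a green patch). Slides to the box's -y against about 2.5 N of friction, no spring. Teeth inside block it after 3 mm unless all wheels are near their code digits; within 0.12 rad, as asked, it always passes. Best pushed with a closed fingertip on its left (+y) side, slowly near the end stop.
- bolt_knob (a point): centre of the top of the round orange bolt knob, 17 mm in diameter, its top 22 mm above the deck; moves with the bolt
- teal_tube: loose sample tube with teal screw cap, 41 mm in diameter, 94 mm tall, standing in front of the box; origin at the centre of its underside. Leave alone.
- white_bottle: loose small white bottle, 50 mm in diameter, 100 mm tall, standing behind the box, to the right; origin at the centre of its underside. Leave alone.
- beaker: loose small beaker, 76 mm in diameter, 85 mm tall, standing behind the box, to the left; origin at the centre of its underside. Leave alone.
- orange_jar: loose small jar with orange cap, 41 mm in diameter, 53 mm tall, standing in front of the box, to the right; origin at the centre of its underside. Leave alone.

How it is judged (in metres and radians):
On the way, in this order (a step that is already met when the one before it is completed fails the run):
1. the three wheels show 5-8-3, each within 0.12 rad of its digit, with the bolt still locked (value of joint wheel_left between 3.022 and 3.262 rad and value of joint wheel_middle between 4.907 and 5.147 rad and value of joint wheel_right between 1.765 and 2.005 rad and value of joint bolt below 0.005 m), for 0.2 s.
2. the bolt is slid open (value of joint bolt above 0.019 m), for 0.2 s.
At the end, for the whole second after the job is handed in: The bolt is at least 19 mm of its 22 mm open, the wheels still show 5-8-3 (within 0.2 rad), and the tube, bottle, beaker and jar stand at rest where they were (within 25 mm) (value of joint wheel_left between 2.942 and 3.342 rad and value of joint wheel_middle between 4.827 and 5.227 rad and value of joint wheel_right between 1.685 and 2.085 rad and value of joint bolt above 0.019 m and linear speed of each of teal_tube, white_bottle, beaker, orange_jar below 0.02 m/s); the robot touches nothing.
It fails at once if the robot presses on the box, its wheels, its bolt or anything else with more than 20 N (contact force between any of the fingers, the arm and anything else above 20 N).
It fails at once if the middle wheel is turned more than 0.2 rad off its digit (value of joint wheel_middle below 4.827 rad or value of joint wheel_middle above 5.227 rad).
It fails at once if a neighbouring object is moved more than 25 mm or tipped over (distance of any of teal_tube, white_bottle, beaker, orange_jar from where it was at the start of the episode above 0.025 m or angle between any of teal_tube, white_bottle, beaker, orange_jar's own z axis and vertical above 0.3 rad).
It also fails if it takes over 54 s, if anything falls off the work surface, if the arm or the gripper's body presses on something with over 40 N, if the wrist force passes 120 N, or if a joint passes its speed limit or range.

### The arm

A 6-joint arm with a two-finger parallel gripper is mounted at the origin on a cart in front of the work surface, level with it; the furniture and walls round the work are solid. World frame = base frame: x ahead of the robot, y to its left, z up, the work surface at z = 0. Lengths are in mm, angles in rad, forces in N, time in s.
With the tool pointing down it reaches from about 275 to 1000 mm from the base axis. Payload 8.4 kg.
Tool frame: the origin (TCP) lies on the centre line of the jaws, within the pads' length; the fingertips stand r.tip_reach ahead of it and the grasp point (between the pads) lies 3 mm ahead of it (r.tip_reach is the distance from the TCP to the fingertips, in mm); z points along the fingers, y is the direction in which the jaws open and shut (so a half turn about z gives the same grasp; the last joint's range is limited). The gripper opens to 85 mm and grips with 20 to 120 N. Pads are 22 mm wide; open, the fingers measure 114 mm over their backs; the gripper's body (76 mm by 85 mm) begins 54 mm behind the grasp point. The pads swing forward as they close: fully open they stand 13 mm farther back than shut.
Start: joints at [1.281, 0.353, 1.633, -0, 1.155, -0.002], TCP at [177.401, 599.297, 253.281] pointing down, gripper open.
Joint ranges: [-2.63, 2.63], [-0.92, 2.1], [0.06, 2.66], [-1.3, 4.44], [0, 2.69], [-3.02, 3.02]. Speed limits (rad/s): [2.22, 2.22, 2.79, 3.14, 3.14, 3.14].

### API

Orientations are given as [roll, pitch, yaw] about the fixed x, y, z axes, in that order (R = Rz(yaw) Ry(pitch) Rx(roll)).
In Python, from rig import sense, optics, r, nets gives the robot as it stands. The module is installed in compiled form; this text tells all that it offers.
- The arm moves only by the tool carry_out, never from a script. Its argument "increments" is a list that holds one entry, the list of rows, each a list of 6 numbers: the shift along the tool's x, y, z normalised to -1 to 1, where 1 is 40 cm, then the turn, a rotation vector about the tool's x, y, z normalised to -1 to 1, where 1 is 60 degrees. A call has 1 to 5 rows; each row is the pose to reach, as a shift and turn from the pose commanded when the call began, along the tool's axes at that moment; what a row does not reach only later rows make up. A row lasts 1/12 s, in which the tool goes at most 41.7 mm and 7.16 degrees, less where a joint would pass 70% of its speed; a pose out of reach is approached as far as the arm can. A call with a number of a shift or a turn outside -1 to 1 is refused whole. A call with a gripper value outside its range is refused whole. "hand" is the closure, from 0 (fully open) to 1 (shut), set as the call begins (left out, the last holds). The fingers move at their own pace and stop on an object; "squeeze" is the grip in N (left out, the last holds). Time passes only in rows, so rows that repeat a pose let the fingers close. It gives the time, the measured TCP pose, the force and the opening at its end, in the units of the state.
- sense(): the state, without advancing time (a new reading comes with each control period).
- optics.grab_frame(name): name is "side" or "top" or "wrist"; returns a dict with "img" (480x640x3 uint8, red, green, blue), "range_z" (480x640 float32, mm along the optical axis (not along the pixel's ray), 0 where there is no reading), "fov_y" (degrees; the focal length in pixels is half the picture's height over the tangent of half this angle, whatever the lens; pixels are square), "cx", "cy" (the principal point, pixels), "R" (3x3) and "t" (3): a world point X has camera coordinates R X + t. Camera axes: x right, y down, z forward; pixel columns grow to the right and rows downward; lengths in mm; the calibration is good to about 2 mm. A picture is of the moment at which its call begins.
- r.sign_off(): hands the job in, once; it reports no verdict.
Trained networks look in the newest picture that a camera, given by its name, has taken for a name from the list of things; names that differ only in an ending like _2 or _b are one class to them, and where a whole thing is asked for, a point or a joint stands for the part that bears it (a point fixed in the world has none). Each returns a list of dicts, best first, with "confidence" (0 to 1); they miss things now and then, are a little off and sometimes report something else, mostly with a low value. They report only what shows in the picture. A call takes as long as a camera call.
- nets.trace(target, camera): "mask" (480x640 bool, what is visible of it).
- nets.tip_of(target, camera): "point" ([x, y, z] in mm, in world coordinates, good to about 4 mm: a listed point, or the origin of a listed thing).
The state is a dict: "clock": time; "qpos": joint angles; "qvel": joint speeds; "joint_efforts": joint torques, N m; "eef_pos": TCP position; "tcp_rot": TCP orientation; "contact_force": force on the tool from outside, world axes, zero at the start; "wrist_torque": the same for the moment, N m; "opening": opening from 0.0 (shut) to 1.0 (fully open).
Only numpy, scipy, OpenCV 4.12 (cv2) and the standard library are available. Lean on these libraries where they do the work, as an engineer would, in place of code of your own. Each camera call takes 0.05 s, during which the arm holds its last target.

## Working session

There is one attempt and no reset: what is moved stays moved. The work goes in short steps, Python scripts to look and compute and a tool call to move; the robot and the scene stay as the last step left them, time stands still between calls to the robot, and variables do not carry over. Pictures are saved under pics/ and viewed, and the job is handed in when it is done.

Besides the shell and the picture viewer there is one more tool, called after "Emit:" in YAML: its name, and indented under it one key for each argument. carry_out: Moves the arm, as the interface text tells. Its arguments: {"type":"object","properties":{"increments":{"type":"array","items":{"type":"array","items":{"type":"array","items":{"type":"number","minimum":-1,"maximum":1}}}},"hand":{"type":"number"},"squeeze":{"type":"number"}},"required":["increments"]}

```bash
mkdir -p pics; ls
cat > h.py <<'E'
import numpy as np, cv2
from rig import sense, optics, r, nets
def save(name,f,crop=None,scale=1):
    im=f["img"][:,:,::-1]
    if crop: x0,y0,x1,y1=crop; im=im[y0:y1,x0:x1]
    if scale!=1: im=cv2.resize(im,None,fx=scale,fy=scale,interpolation=cv2.INTER_CUBIC)
    cv2.imwrite(f"pics/{name}.png",im)
def foc(f): return 240/np.tan(np.radians(f["fov_y"])/2)
def proj(f,X):
    c=np.asarray(f["R"])@np.asarray(X,float)+np.asarray(f["t"]); k=foc(f)
    return np.array([f["cx"]+k*c[0]/c[2], f["cy"]+k*c[1]/c[2], c[2]])
def unproj(f,u,v,d=None):
    k=foc(f); d=f["range_z"][int(v),int(u)] if d is None else d
    c=np.array([(u-f["cx"])/k*d,(v-f["cy"])/k*d,d]); return np.asarray(f["R"]).T@(c-np.asarray(f["t"]))
E
python3 - <<'E'
from h import *
s=sense(); print(s); print(r.tip_reach)
for n in ["side","top","wrist"]:
    f=optics.grab_frame(n); save(n+"0",f); print(n,f["fov_y"],f["R"],f["t"])
    for t in ["lockbox","deck_left","deck_middle","deck_right","bolt_knob","teal_tube","white_bottle","beaker","orange_jar"]:
        p=nets.tip_of(t,n)
        print(n,t,[(np.round(q["point"]),round(q["confidence"],2)) for q in p[:2]])
print(sense()["clock"])
E
```

```text
pics
{'clock': 0.0, 'qpos': array([ 1.28062544e+00,  3.53668665e-01,  1.63416320e+00, -1.45116413e-05,
        1.15521128e+00, -2.37684791e-03]), 'qvel': array([ 0.00037903, -0.00157988, -0.00053255, -0.00079115,  0.0003555 ,
        0.00044481]), 'joint_efforts': array([-3.33296164e-03, -6.05252624e+01, -3.42075992e+01, -2.09938039e-04,
        9.33197007e-03,  4.24349673e-05]), 'eef_pos': array([177.25520191, 598.85083766, 252.53641891]), 'tcp_rot': array([-3.14014214e+00,  9.82027886e-06,  2.85380449e+00]), 'contact_force': array([ 0.61063626,  0.58649862, -0.04195782]), 'wrist_torque': array([ 0.04385472, -0.00752181,  0.05157817]), 'opening': 1.0005582070611638}
22.0
side 43.42559745168131 [[-0.99293676 -0.11725463  0.01810946]
 [-0.06170554  0.37999317 -0.92292883]
 [ 0.10133621 -0.91752741 -0.38454444]] [477.44568149 247.4782202  533.64714438]
side lockbox [(array([ 488., -294.,   -1.]), 0.71)]
side deck_left [(array([ 512., -230.,   78.]), 0.88), (array([ 453., -374.,  101.]), 0.59)]
side deck_middle [(array([ 512., -232.,   77.]), 0.62), (array([ 497., -268.,   83.]), 0.6)]

[... 765 characters left out ...]
rray([ 484., -309.,   78.]), 0.84)]
top bolt_knob [(array([ 454., -373.,  100.]), 0.55)]
top teal_tube [(array([ 392., -200.,   -1.]), 0.74)]
top white_bottle [(array([ 575., -429.,    3.]), 0.6), (array([ 453., -373.,  102.]), 0.22)]
top beaker [(array([ 636., -307.,    1.]), 0.94)]
top orange_jar [(array([ 350., -310.,   -1.]), 0.67)]
wrist 71.1442601263395 [[ 0.28422209  0.95875783 -0.00111122]
 [ 0.91365717 -0.27050041  0.30341409]
 [ 0.29060005 -0.08725226 -0.95285815]] [-623.45017997  -39.03668211  381.15876011]
wrist lockbox []
wrist deck_left []
wrist deck_middle []
wrist deck_right []
wrist bolt_knob []
wrist teal_tube []
wrist white_bottle []
wrist beaker []
wrist orange_jar []
1.5
```

View pics/side0.png

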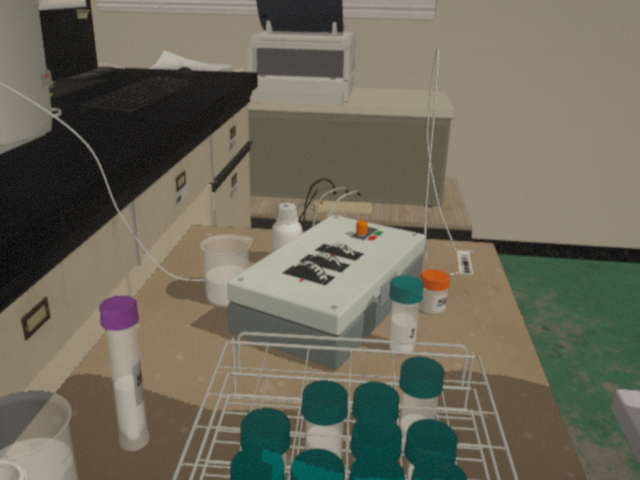

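View pics/top0.png

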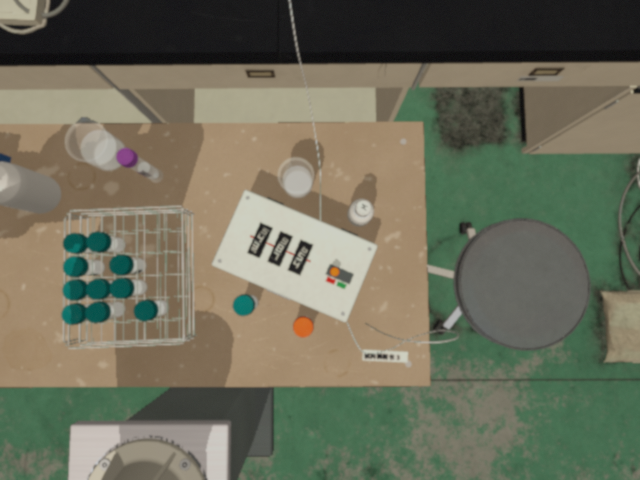

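Run:
```python
from h import *
f=optics.grab_frame("top"); np.savez("top0.npz",**f); 
f2=optics.grab_frame("side"); np.savez("side0.npz",**f2)
# knob
for X in [(515,-232,80),(500,-267,80),(484,-309,80),(454,-373,102)]:
    print(proj(f,X), proj(f2,X))
save("topz",f,(440,140,620,340),4); save("sidez",f2,(200,200,400,350),4)
```

```text
[260.32896742 239.66223161 850.27535396] [308.40252017 275.20516465 767.93809393]
[278.57651539 247.40971531 848.63349925] [322.89977402 264.25070835 798.53151012]
[300.56663703 255.69640683 846.8541106 ] [337.45559033 252.07097149 835.44628196]
[334.64900168 271.23682367 821.70728072] [361.85830188 221.8475416  882.66797216]
```

Run:
```python
from h import *
f=dict(np.load("top0.npz")); f={k:(v.item() if v.ndim==0 else v) for k,v in f.items()}
save("topz2",f,(205,180,385,330),4)
g=dict(np.load("side0.npz")); save("sidez2",g,(220,200,440,360),3.6)
# world heights
h,w=f["range_z"].shape; k=foc(f); vv,uu=np.mgrid[:h,:w]
d=f["range_z"]; c=np.stack([(uu-f["cx"])/k*d,(vv-f["cy"])/k*d,d],-1)-f["t"]; W=c@f["R"]
m=(abs(W[...,2]-80)<14)&(d>0); m[:, :205]=0;m[:,385:]=0;m[:185]=0;m[330:]=0
n,l,st,_=cv2.connectedComponentsWithStats(m.astype(np.uint8)); i=1+np.argmax(st[1:,4]); m=l==i
P=W[m]; print(st[i], np.median(P[:,2]))
# project to plane z=80 using pixel contour
cs,_=cv2.findContours(m.astype(np.uint8),cv2.RETR_EXTERNAL,cv2.CHAIN_APPROX_NONE)
ct=max(cs,key=cv2.contourArea)[:,0]
def ray(u,v,z):
    dirs=np.array([(u-f["cx"])/k,(v-f["cy"])/k,1.])@f["R"]; C=-f["R"].T@f["t"]; return C+dirs*(z-C[2])/dirs[2]
Q=np.array([ray(u,v,80)[:2] for u,v in ct],np.float32)
print(cv2.minAreaRect(cv2.convexHull(Q)))
```

```text
[  212   190   166   132 11989] 80.27489723231687
((485.058349609375, -296.76544189453125), (278.634765625, 161.2097625732422), 66.81311798095703)
```

```bash
ls pics
```

```text
side0.png
sidez.png
sidez2.png
top0.png
topz.png
topz2.png
wrist0.png
```

View pics/topz2.png

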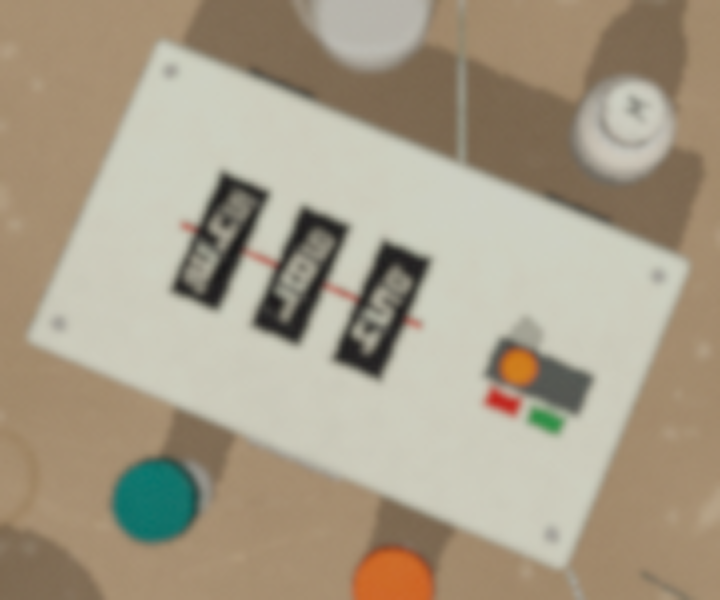

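View pics/sidez2.png

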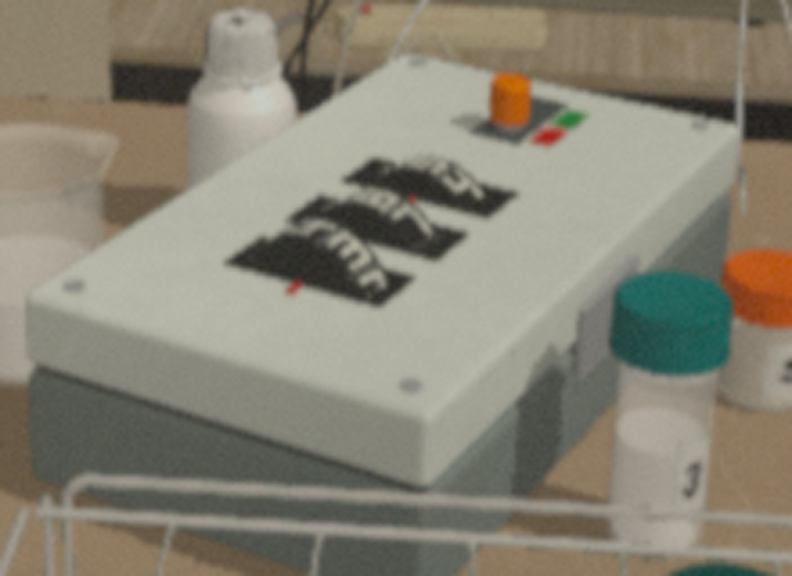

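```bash
cat >> h.py <<'E'
from scipy.spatial.transform import Rotation as Ro
yaw0=-0.405
B=np.array([485,-297,0.]); 
def bx(p,B=B,yaw=yaw0): return B+Ro.from_euler('z',yaw).apply(np.asarray(p,float))
def tobox(p,B=B,yaw=yaw0): return Ro.from_euler('z',-yaw).apply(np.asarray(p,float)-B)
def plan(T,yaw,s=None):
    s=s or sense(); R0=Ro.from_euler('xyz',s["tcp_rot"]); R1=Ro.from_euler('xyz',[np.pi,0,yaw])
    d=R0.inv().apply(np.asarray(T)-s["eef_pos"])/400; w=(R0.inv()*R1).as_rotvec()/np.radians(60)
    print("shift",np.round(d,4),"rot",np.round(w,4))
E
python3 - <<'E'
from h import *
f=dict(np.load("top0.npz")); g=dict(np.load("side0.npz"))
# camera in tool frame
Rw=np.array([[0.28422209,0.95875783,-0.00111122],[0.91365717,-0.27050041,0.30341409],[0.29060005,-0.08725226,-0.95285815]]); tw=np.array([-623.45017997,-39.03668211,381.15876011])
C=-Rw.T@tw; s=sense(); R0=Ro.from_euler('xyz',s["tcp_rot"])
print("cam in tool",R0.inv().apply(C-s["eef_pos"]), "axes", (Rw@R0.as_matrix()).round(3))
for u,v in [(433,80),(432,150),(440,100),(455,250),(430,230),(100,150),(200,278)]:
    dd=g["range_z"][v-1:v+2,u-3:u+4]; print(u,v,dd.min(), unproj(g,u,v,dd[dd>0].min()).round() if (dd>0).any() else None)
for n,y in [("L",72),("M",30),("R",-12)]:
    for F,nm in ((f,"top"),(g,"side")):
        zs=[]
        for dx in (-2,0,2):
          for dy in (-4,0,4):
            u,v,_=proj(F,bx([dx,y+dy,90])); P=unproj(F,round(u),round(v)); zs.append(P[2]-80)
        print(n,nm,np.round(zs,1))
for y in (50,9,-40):
    u,v,_=proj(f,bx([0,y,80])); print(unproj(f,round(u),round(v)))
    u,v,_=proj(g,bx([0,y,80])); print(unproj(g,round(u),round(v)))
print(s["clock"],s["contact_force"])
E
```

```text
cam in tool [  78.18275946   -1.10741911 -121.07348667] axes [[-0.     1.     0.001]
 [-0.953 -0.    -0.303]
 [-0.303 -0.001  0.953]]
433 80 867.46484 [ 365. -448.  298.]
432 150 890.24493 [ 358. -433.  199.]
440 100 2351.7102 [  212. -1962.     9.]
455 250 998.6914 [ 300. -482.   19.]
430 230 2198.1926 [  233. -1620.  -402.]
100 150 1070.5963 [ 928. -543.  143.]
200 278 923.41156 [ 696. -349.    3.]
L top [17.2 17.  16.  17.4 13.7 14.4 16.  17.  14.5]
L side [13.4 14.3 12.9 15.5 14.6 12.6 14.6 16.  13.7]
M top [13.1 13.  12.3 13.3 13.5 13.8 12.6 12.6 12.8]
M side [12.  11.1 11.5 11.9 12.4 11.9 11.1 12.8 12.1]
R top [10.1 10.   9.7  9.3  7.3 10.  11.2 10.2 10.9]
R side [11.1 10.5 10.6  9.6  9.   9.   9.   9.5 10.5]
[ 504.51784443 -250.84927902   82.36908063]
[ 502.25592316 -225.42667232   92.91931117]
[ 489.19811674 -288.88263355   80.55357396]
[ 486.90655506 -267.3032101    89.94232733]
[ 470.02129196 -334.54678224   79.28628536]
[ 469.41471774 -332.08715043   80.13028602]
1.6 [ 1.08955398  0.46720779 -0.20776458]
```

Run:
```python
from h import *
s=sense(); p=s["eef_pos"].copy(); R0=Ro.from_euler('xyz',s["tcp_rot"]); T=bx([0,-30,0]); y0,y1=2.854,np.pi/2+yaw0
print(T,y1)
zs=[300,300,290,250,180]
for i,fr in enumerate([.2,.4,.6,.8,1]):
    q=np.array([*(s["eef_pos"][:2]+(T[:2]-s["eef_pos"][:2])*fr),zs[i]]); yw=y0+(y1-y0)*min(1,fr*1.2)
    R1=Ro.from_euler('xyz',[np.pi,0,yw]); print(q.round(),round(yw,3),(R0.inv().apply(q-p)/400).round(3),((R0.inv()*R1).as_rotvec()/np.radians(60)).round(3)); p=q;R0=R1
```

```text
[ 473.17943719 -324.57307191    0.        ] 1.1657963267948965
[237. 415. 300.] 2.449 [-0.273 -0.401 -0.117] [-0.     0.     0.387]
[296. 230. 300.] 2.044 [-0.409 -0.261 -0.   ] [-0.    -0.     0.387]
[355.  45. 290.] 1.638 [-0.479 -0.079  0.025] [ 0.    -0.     0.387]
[ 414. -140.  250.] 1.233 [-0.471  0.116  0.1  ] [ 0.    -0.     0.387]
[ 473. -325.  180.] 1.166 [-0.387  0.293  0.175] [ 0.    -0.     0.064]
```

Emit:
carry_out:
  increments:
    - [[-0.055, -0.08, -0.023, 0, 0, 0.077], [-0.11, -0.16, -0.047, 0, 0, 0.155], [-0.164, -0.24, -0.07, 0, 0, 0.232], [-0.218, -0.321, -0.094, 0, 0, 0.31], [-0.273, -0.401, -0.117, 0, 0, 0.387]]
  hand: 1
  squeeze: 20

```text
clock: 2.02
eef_pos: [236.7, 412.8, 300.4]
tcp_rot: [3.142, 0.0, 2.445]
contact_force: [1.3, -0.2, 0.7]
opening: 0.299
```

Emit:
carry_out:
  increments:
    - [[-0.082, -0.052, 0, 0, 0, 0.077], [-0.164, -0.104, 0, 0, 0, 0.155], [-0.245, -0.157, 0, 0, 0, 0.232], [-0.327, -0.209, 0, 0, 0, 0.31], [-0.409, -0.261, 0, 0, 0, 0.387]]

```text
clock: 2.43
eef_pos: [295.7, 228.0, 300.3]
tcp_rot: [3.141, -0.0, 2.04]
contact_force: [0.5, -0.3, -0.3]
opening: 0.002
```

Emit:
carry_out:
  increments:
    - [[-0.096, -0.016, 0.005, 0, 0, 0.077], [-0.192, -0.032, 0.01, 0, 0, 0.155], [-0.287, -0.047, 0.015, 0, 0, 0.232], [-0.383, -0.063, 0.02, 0, 0, 0.31], [-0.479, -0.079, 0.025, 0, 0, 0.387]]

```text
clock: 2.85
eef_pos: [354.9, 42.8, 290.4]
tcp_rot: [3.14, -0.0, 1.634]
contact_force: [0.1, 0.6, 0.0]
opening: -0.0
```

Run:
```python
from h import *
plan([414,-140,250],1.233); print(sense()["qpos"])
```

```text
shift [-0.4655  0.1183  0.1012] rot [ 0.0013 -0.0004  0.3831]
[ 1.15803411e-01 -1.33701704e-01  2.10339845e+00  8.55519305e-05
  1.17044313e+00  5.24332995e-02]
```

Emit:
carry_out:
  increments:
    - [[-0.093, 0.023, 0.02, 0, 0, 0.077], [-0.186, 0.047, 0.04, 0, 0, 0.153], [-0.279, 0.071, 0.06, 0, 0, 0.23], [-0.372, 0.095, 0.08, 0, 0, 0.306], [-0.4655, 0.118, 0.1, 0, 0, 0.383]]

```text
clock: 3.27
eef_pos: [414.6, -140.1, 250.0]
tcp_rot: [3.141, -0.0, 1.232]
contact_force: [0.7, 0.5, -0.1]
opening: 0.002
```

Run:
```python
from h import *
plan(bx([0,-30,170]),np.pi/2+yaw0); print(sense()["qpos"])
```

```text
shift [-0.3864  0.291   0.2001] rot [ 0.0009 -0.0002  0.0637]
[-3.29426590e-01  5.83825711e-02  2.01771235e+00  1.56069165e-04
  1.06457121e+00  8.83900961e-03]
```

Emit:
carry_out:
  increments:
    - [[-0.077, 0.058, 0.03, 0, 0, 0.013], [-0.155, 0.116, 0.06, 0, 0, 0.025], [-0.232, 0.175, 0.1, 0, 0, 0.038], [-0.31, 0.233, 0.15, 0, 0, 0.051], [-0.386, 0.291, 0.2, 0.001, 0, 0.064]]

```text
clock: 3.68
eef_pos: [473.1, -321.0, 171.2]
tcp_rot: [-3.142, 0.0, 1.169]
contact_force: [0.8, 0.9, 0.8]
opening: 0.002
```

Emit:
carry_out:
  increments:
    - [[0, 0, 0, 0, 0, 0]]

```text
clock: 3.77
eef_pos: [473.2, -323.4, 168.0]
tcp_rot: [-3.139, 0.001, 1.167]
contact_force: [-0.3, 0.9, 1.1]
opening: 0.001
```

Run:
```python
from h import *
s=sense(); print(s["eef_pos"],tobox(s["eef_pos"]),s["tcp_rot"],s["contact_force"])
f=optics.grab_frame("wrist"); np.savez("w1.npz",**f); save("w1",f)
for n in ["deck_left","deck_middle","deck_right","bolt_knob"]:
    p=nets.tip_of(n,"wrist"); print(n,[(np.round(q["point"],1),tobox(q["point"]).round(1),round(q["confidence"],2)) for q in p[:3]])
print(sense()["clock"])
```

```text
[ 473.21672659 -323.4364949   168.03139438] [ -0.41355989 -28.94067662 168.03139438] [-3.13878013e+00  8.32212679e-04  1.16677314e+00] [-0.32572404  0.94756751  1.09934897]
deck_left []
deck_middle []
deck_right [(array([ 481.2, -304.6,   81.2]), array([-0.5, -8.5, 81.2]), 0.9)]
bolt_knob []
4.0167
```

View pics/w1.png

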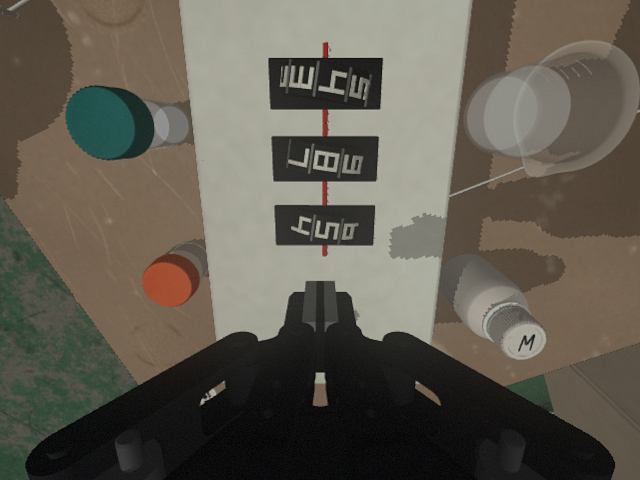

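```bash
cat >> h.py <<'E'
HW={"L":(72,15.),"M":(30,12.5),"R":(-12,10.)}
def unwrap(f,name,dx=0,dy=0,h=None,ppd=200):
    """strip: rows = phi in digits relative to top (-1.2..1.2) , cols = y; value offset up = +x"""
    y,h0=HW[name]; h=h or h0
    ph=np.linspace(-1.6,1.6,int(3.2*ppd/2)+1)*0.6283; ys=np.linspace(-12,12,121)
    mp=np.zeros((len(ph),len(ys),2),np.float32)
    for i,a in enumerate(ph):
        for j,t in enumerate(ys):
            u,v,_=proj(f,bx([28*np.sin(a)+dx,y+t+dy,80+h-28+28*np.cos(a)])); mp[i,j]=(u,v)
    return ph/0.6283,cv2.remap(f["img"],mp[...,0],mp[...,1],cv2.INTER_CUBIC)
E
python3 - <<'E'
from h import *
f=dict(np.load("w1.npz")); 
# red mask -> box coordinates of line
im=f["img"].astype(int); red=(im[...,0]>150)&(im[...,1]<70)&(im[...,2]<70)
vv,uu=np.nonzero(red); k=foc(f); C=-f["R"].T@f["t"]
def ray(u,v,z):
    d=np.array([(u-f["cx"])/k,(v-f["cy"])/k,1.])@f["R"]; return C+d*(z-C[2])/d[2]
P=np.array([tobox(ray(u,v,80)) for u,v in zip(uu,vv)])
sel=abs(P[:,0])<10; P=P[sel]; A=np.polyfit(P[:,1],P[:,0],1); print("red line x=",A, "y range",P[:,1].min(),P[:,1].max())
# black patch extents
blk=(im.max(-1)<60); 
n,l,st,ce=cv2.connectedComponentsWithStats(blk.astype(np.uint8))
for i in range(1,n):
    if st[i,4]>1500 and ce[i][1]<260:
        x,y,w,h,a=st[i]; print(tobox(ray(x,y+h/2,80)),tobox(ray(x+w,y+h/2,80)),tobox(ray(x+w/2,y,80)),tobox(ray(x+w/2,y+h,80)))
outs=[]
for n in "LMR":
    a,u=unwrap(f,n); u=cv2.rotate(u,cv2.ROTATE_90_CLOCKWISE); u=cv2.resize(u,(640,180)); 
    for d in (-1,0,1): cv2.line(u,(int(320-d*200),0),(int(320-d*200),25),(255,0,0),1)
    outs.append(u)
cv2.imwrite("pics/unw1.png",np.vstack(outs)[:,:,::-1])
E
```

```text
Traceback (most recent call last):
IndexError: too many indices for array: array is 1-dimensional, but 2 were indexed
```

Run:
```python
from h import *
f=dict(np.load("w1.npz")); 
im=f["img"].astype(int); print(im[120,325],im[50,325]); red=(im[...,0]-im[...,1]>70)&(im[...,0]-im[...,2]>70); red[260:]=0; red[:,:300]=0; red[:,350:]=0
vv,uu=np.nonzero(red); k=foc(f); C=-f["R"].T@f["t"]
def ray(u,v,z):
    d=np.array([(u-f["cx"])/k,(v-f["cy"])/k,1.])@f["R"]; return C+d*(z-C[2])/d[2]
P=np.array([tobox(ray(u,v,80)) for u,v in zip(uu,vv)])
A=np.polyfit(P[:,1],P[:,0],1); print("red line x=",A, "y range",P[:,1].min(),P[:,1].max())
blk=(im.max(-1)<70); 
n,l,st,ce=cv2.connectedComponentsWithStats(blk.astype(np.uint8))
for i in range(1,n):
    if st[i,4]>1500 and ce[i][1]<260:
        x,y,w,h,a=st[i]; print(st[i],*[tobox(ray(*q,80)).round(1)[:2] for q in ((x,y+h/2),(x+w,y+h/2),(x+w/2,y),(x+w/2,y+h))])
outs=[]
for n in "LMR":
    a,u=unwrap(f,n); u=cv2.rotate(u,cv2.ROTATE_90_COUNTERCLOCKWISE); u=cv2.resize(u,(640,180)); 
    for d in (-1,0,1): cv2.line(u,(int(320+d*200),0),(int(320+d*200),25),(255,0,0),1)
    outs.append(u)
cv2.imwrite("pics/unw1.png",np.vstack(outs)[:,:,::-1])
```

```text
[137  44  40] [142  43  40]
red line x= [1.19669655e-03 1.81830859e+00] y range -34.5751557065397 91.27216930294131
[ 269   58  114   51 4386] [-30.2  70.7] [35.1 70.7] [ 2.4 83.8] [ 2.6 57. ]
[ 272  136  106   46 3457] [-30.3  28.3] [34.5 28.4] [ 2.  41.8] [ 2.2 14.3]
[ 275  205  100   40 3060] [-30.1 -13.7] [ 34.8 -13.6] [ 2.3 -0.4] [  2.4 -27.5]
```

View pics/unw1.png

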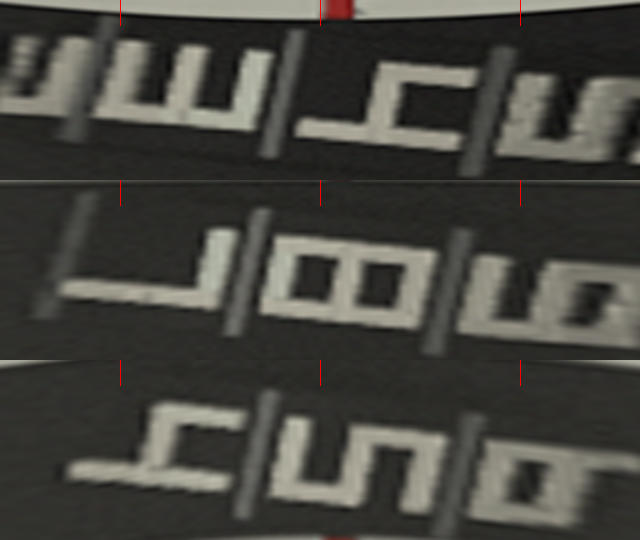

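Run:
```python
from h import *
s=sense(); print(s["clock"],s["eef_pos"],tobox(s["eef_pos"]),s["tcp_rot"],s["contact_force"]); plan(bx([7.5,71.5,127]),np.pi/2+yaw0)
```

```text
4.0167 [ 472.64233888 -317.92175329  172.56646899] [ -3.11439267 -24.09838391 172.56646899] [-3.14099788e+00 -3.96306704e-05  1.17055173e+00] [-0.4902681   0.03245302  0.62595719]
shift [0.2389 0.0277 0.1139] rot [-0.0006 -0.      0.0045]
```

Emit:
carry_out:
  increments:
    - [[0.08, 0.01, 0.01, 0, 0, 0.004], [0.16, 0.02, 0.03, 0, 0, 0.004], [0.22, 0.0277, 0.06, 0, 0, 0.004], [0.239, 0.0277, 0.09, 0, 0, 0.0045], [0.239, 0.0277, 0.114, 0, 0, 0.0045]]

```text
clock: 4.43
eef_pos: [520.8, -232.7, 126.5]
tcp_rot: [3.142, -0.0, 1.169]
contact_force: [0.4, -1.0, -0.6]
opening: -0.0
```

Emit:
carry_out:
  increments:
    - [[0, 0, 0, 0, 0, 0], [0, 0, 0, 0, 0, 0], [0, 0, 0, 0, 0, 0]]

```text
clock: 4.68
eef_pos: [519.9, -235.9, 126.8]
tcp_rot: [-3.141, 0.0, 1.164]
contact_force: [-0.0, -0.3, -0.1]
opening: 0.003
```

Run:
```python
from h import *
s=sense(); print(s["clock"],s["eef_pos"],tobox(s["eef_pos"]),s["tcp_rot"],s["contact_force"]); plan(bx([7.5,71.5,127]),np.pi/2+yaw0)
f=optics.grab_frame("wrist"); np.savez("w2.npz",**f); save("w2",f); f=optics.grab_frame("side"); save("s2",f,(220,150,440,310),3.6)
```

```text
4.6833 [ 519.91087982 -235.89440748  126.80971131] [  8.00992351  69.91783816 126.80971131] [-3.14111091e+00  2.84995017e-04  1.16446077e+00] [-0.04879404 -0.30527169 -0.13667594]
shift [ 0.004  -0.0013 -0.0005] rot [-0.0005  0.0003 -0.0013]
```

View pics/s2.png

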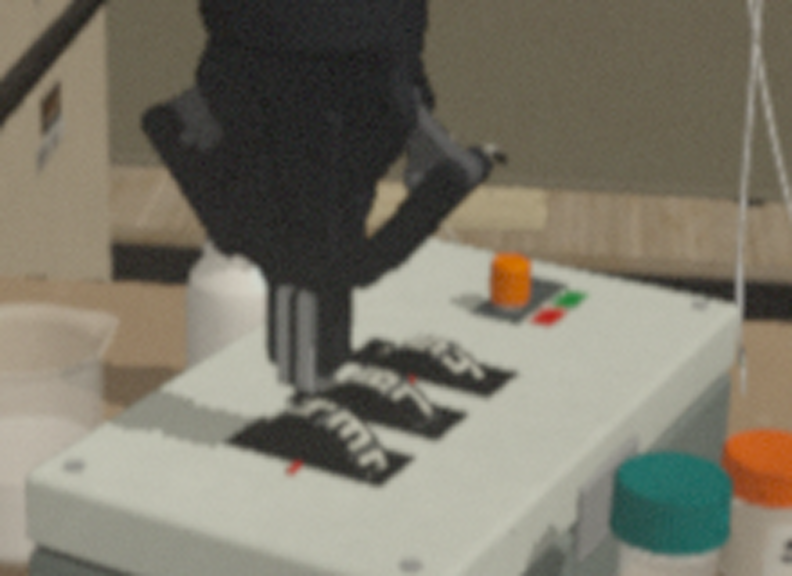

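View pics/w2.png

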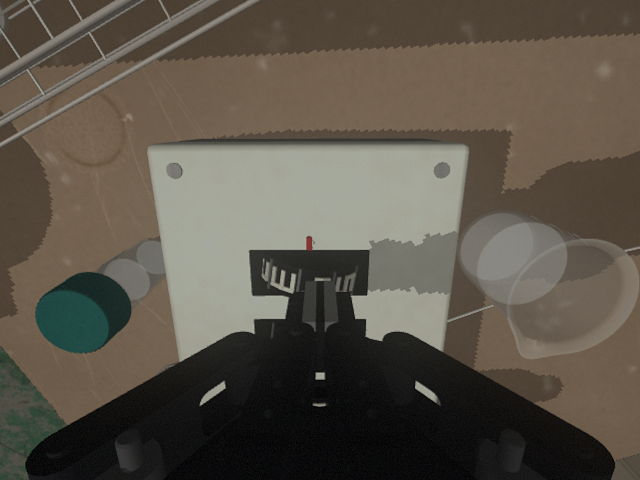

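Emit:
carry_out:
  increments:
    - [[0.0025, -0.002, 0.007, 0, 0, 0], [0.0025, -0.002, 0.013, 0, 0, 0], [0.0025, -0.002, 0.015, 0, 0, 0], [0.0025, -0.002, 0.015, 0, 0, 0]]

```text
clock: 5.12
eef_pos: [519.6, -233.8, 120.0]
tcp_rot: [-3.14, 0.0, 1.165]
contact_force: [-0.7, 0.5, -0.9]
opening: 0.003
```

Emit:
carry_out:
  increments:
    - [[0, 0, 0.0025, 0, 0, 0], [0, 0, 0.0045, 0, 0, 0], [0, 0, 0.0045, 0, 0, 0]]

```text
clock: 5.37
eef_pos: [519.8, -233.7, 118.3]
tcp_rot: [-3.14, 0.0, 1.165]
contact_force: [-0.3, 0.0, 0.2]
opening: -0.001
```

Emit:
carry_out:
  increments:
    - [[0, 0, 0.0025, 0, 0, 0], [0, 0, 0.004, 0, 0, 0], [0, 0, 0.004, 0, 0, 0]]

```text
clock: 5.62
eef_pos: [519.9, -233.8, 117.0]
tcp_rot: [-3.141, 0.0, 1.165]
contact_force: [-1.5, 0.5, 2.9]
opening: 0.0
```

Emit:
carry_out:
  increments:
    - [[0, 0, 0.0008, 0, 0, 0], [0, 0, 0.0015, 0, 0, 0], [0, 0, 0.0015, 0, 0, 0]]

```text
clock: 5.87
eef_pos: [519.9, -233.8, 116.4]
tcp_rot: [-3.141, 0.0, 1.165]
contact_force: [-1.9, 0.8, 5.7]
opening: 0.002
```

Emit:
carry_out:
  increments:
    - [[0, -0.005, 0, 0, 0, 0], [0, -0.01, 0, 0, 0, 0], [0, -0.015, 0, 0, 0, 0]]

```text
clock: 6.12
eef_pos: [514.9, -231.3, 116.6]
tcp_rot: [3.141, -0.0, 1.165]
contact_force: [2.5, 1.7, 4.4]
opening: 0.001
```

Emit:
carry_out:
  increments:
    - [[0, -0.006, 0, 0, 0, 0], [0, -0.012, 0, 0, 0, 0], [0, -0.0165, 0, 0, 0, 0], [0, -0.0165, 0, 0, 0, 0]]

```text
clock: 6.45
eef_pos: [507.9, -228.4, 116.3]
tcp_rot: [-3.14, -0.0, 1.165]
contact_force: [2.2, 3.1, 4.8]
opening: 0.004
```

Run:
```python
from h import *
s=sense(); print(s["clock"],s["eef_pos"],tobox(s["eef_pos"]),s["tcp_rot"],s["contact_force"])
```

```text
6.45 [ 507.86138729 -228.38731871  116.32888401] [ -6.02272777  72.06989533 116.32888401] [-3.14032005e+00 -2.29213114e-04  1.16520748e+00] [2.17752447 3.09951675 4.78701288]
```

Emit:
carry_out:
  increments:
    - [[0, 0, -0.01, 0, 0, 0], [-0.002, 0.012, -0.012, 0, 0, 0], [-0.005, 0.0275, -0.012, 0, 0, 0], [-0.005, 0.0275, -0.005, 0, 0, 0], [-0.005, 0.0275, -0.003, 0, 0, 0]]

```text
clock: 6.87
eef_pos: [517.8, -235.4, 117.0]
tcp_rot: [-3.141, 0.0, 1.165]
contact_force: [0.9, -0.5, 3.1]
opening: 0.003
```

Emit:
carry_out:
  increments:
    - [[0, 0, 0.0015, 0, 0, 0], [0, 0, 0.0028, 0, 0, 0], [0, 0, 0.0028, 0, 0, 0]]

```text
clock: 7.12
eef_pos: [517.7, -235.3, 116.5]
tcp_rot: [-3.141, 0.0, 1.165]
contact_force: [-0.2, -2.3, 3.7]
opening: -0.0
```

Emit:
carry_out:
  increments:
    - [[0.0005, -0.004, 0.0006, 0, 0, 0], [0.0013, -0.01, 0.0006, 0, 0, 0], [0.002, -0.016, 0.0006, 0, 0, 0], [0.0028, -0.0215, 0.0006, 0, 0, 0], [0.0028, -0.0215, 0.0006, 0, 0, 0]]

```text
clock: 7.53
eef_pos: [510.0, -230.5, 116.4]
tcp_rot: [-3.141, 0.0, 1.165]
contact_force: [-0.5, -0.2, 5.1]
opening: -0.003
```

Run:
```python
from h import *
s=sense(); print(s["clock"],s["eef_pos"],tobox(s["eef_pos"]),s["tcp_rot"],s["contact_force"])
```

```text
7.5333 [ 510.00259874 -230.50049837  116.44883175] [ -3.22210276  70.97134432 116.44883175] [-3.14105151e+00  1.02513429e-04  1.16523737e+00] [-0.47000159 -0.22275086  5.13973071]
```

Emit:
carry_out:
  increments:
    - [[0, 0, -0.03, 0, 0, 0], [-0.05, 0, -0.08, 0, 0, 0], [-0.13, 0.003, -0.11, 0, 0, 0], [-0.21, 0.006, -0.12, 0, 0, 0], [-0.25, 0.008, -0.12, 0, 0, 0]]

```text
clock: 7.95
eef_pos: [473.1, -326.3, 166.2]
tcp_rot: [3.141, 0.001, 1.165]
contact_force: [0.4, -0.1, 1.0]
opening: 0.001
```

Emit:
carry_out:
  increments:
    - [[0, 0, 0, 0, 0, 0], [0, 0, 0, 0, 0, 0], [0, 0, 0, 0, 0, 0]]

```text
clock: 8.2
eef_pos: [473.4, -322.9, 164.0]
tcp_rot: [-3.14, -0.001, 1.165]
contact_force: [-0.5, 0.8, -0.1]
opening: 0.004
```

```bash
cat >> h.py <<'E'
def wview(tag):
    f=optics.grab_frame("wrist"); np.savez(tag+".npz",**f); save(tag,f)
    outs=[]
    for n in "LMR":
        a,u=unwrap(f,n); u=cv2.rotate(u,cv2.ROTATE_90_COUNTERCLOCKWISE); u=cv2.resize(u,(640,180)); 
        for d in (-1,0,1): cv2.line(u,(int(320+d*200),0),(int(320+d*200),25),(255,0,0),1)
        outs.append(u)
    cv2.imwrite(f"pics/{tag}u.png",np.vstack(outs)[:,:,::-1])
    im=f["img"].astype(int); red=(im[...,0]-im[...,1]>70)&(im[...,0]-im[...,2]>70); red[:,:290]=0; red[:,360:]=0; red[270:]=0
    vv,uu=np.nonzero(red); k=foc(f); C=-f["R"].T@f["t"]
    P=[]
    for u,v in zip(uu,vv):
        d=np.array([(u-f["cx"])/k,(v-f["cy"])/k,1.])@f["R"]; P.append(tobox(C+d*(80-C[2])/d[2]))
    P=np.array(P); print("red",np.polyfit(P[:,1],P[:,0],1),P[:,1].min(),P[:,1].max())
E
python3 - <<'E'
from h import *
s=sense(); print(s["clock"],s["eef_pos"],tobox(s["eef_pos"]),s["tcp_rot"],s["contact_force"]); wview("w3")
E
```

```text
8.2 [ 473.40489478 -322.92350406  164.04107722] [ -0.44274206 -28.39504371 164.04107722] [-3.13955163e+00 -5.33918508e-04  1.16486468e+00] [-0.52594479  0.7769322  -0.0809471 ]
red [-1.01686183e-03  1.92366877e+00] -34.48399426478808 91.60558361316507
```

View pics/w3u.png

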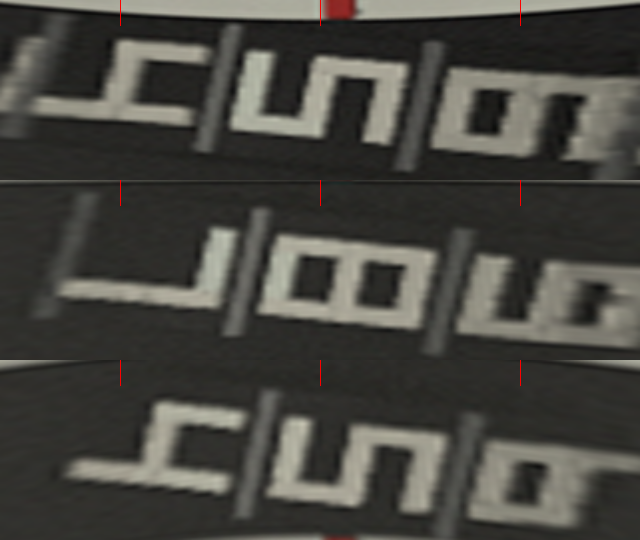

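View pics/w3.png

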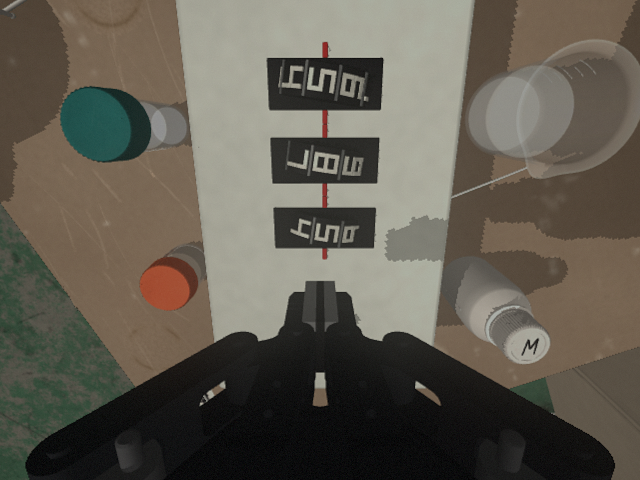

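Run:
```python
from h import *
s=sense(); print(s["clock"],s["eef_pos"],tobox(s["eef_pos"]),s["tcp_rot"],s["contact_force"]); plan(bx([-4,-12.3,116]),np.pi/2+yaw0)
```

```text
8.25 [ 473.59750747 -322.69132835  163.96532466] [ -0.35719287 -28.10575744 163.96532466] [-3.13963133e+00 -4.60657599e-04  1.16560921e+00] [-1.11218285  0.74431369  0.55275324]
shift [ 0.0395 -0.0089  0.1199] rot [-0.0019 -0.0004 -0.0002]
```

Emit:
carry_out:
  increments:
    - [[0.0395, -0.009, 0.04, 0, 0, 0], [0.0395, -0.009, 0.08, 0, 0, 0], [0.0395, -0.009, 0.105, 0, 0, 0], [0.0395, -0.009, 0.117, -0.002, 0, 0], [0.0395, -0.009, 0.117, -0.002, 0, 0]]

```text
clock: 8.67
eef_pos: [476.1, -306.9, 116.2]
tcp_rot: [-3.141, -0.0, 1.166]
contact_force: [0.4, -0.3, 0.5]
opening: 0.002
```

Emit:
carry_out:
  increments:
    - [[0, 0, 0.003, 0, 0, 0], [0, 0, 0.0055, 0, 0, 0], [0, 0, 0.0055, 0, 0, 0]]

```text
clock: 8.92
eef_pos: [476.8, -308.1, 115.6]
tcp_rot: [3.14, 0.0, 1.165]
contact_force: [-0.3, 1.0, -0.5]
opening: 0.006
```

Emit:
carry_out:
  increments:
    - [[0, 0, 0.0025, 0, 0, 0], [0, 0, 0.004, 0, 0, 0], [0, 0, 0.004, 0, 0, 0]]

```text
clock: 9.17
eef_pos: [476.5, -307.9, 113.7]
tcp_rot: [3.14, 0.0, 1.165]
contact_force: [-0.1, 0.4, -0.9]
opening: -0.001
```

Emit:
carry_out:
  increments:
    - [[0, 0, 0.0025, 0, 0, 0], [0, 0, 0.004, 0, 0, 0], [0, 0, 0.004, 0, 0, 0]]

```text
clock: 9.42
eef_pos: [476.6, -307.8, 111.9]
tcp_rot: [3.14, 0.0, 1.165]
contact_force: [0.2, -1.0, 1.2]
opening: -0.0
```

Emit:
carry_out:
  increments:
    - [[0, 0, 0.0015, 0, 0, 0], [0, 0, 0.0025, 0, 0, 0], [0, 0, 0.0025, 0, 0, 0]]

```text
clock: 9.67
eef_pos: [476.6, -307.9, 111.1]
tcp_rot: [3.14, 0.0, 1.165]
contact_force: [-1.2, 0.4, 3.7]
opening: 0.001
```

Contact; a bit more, then the first stroke towards +x.

Emit:
carry_out:
  increments:
    - [[0, 0, 0.001, 0, 0, 0], [-0.0006, 0.005, 0.001, 0, 0, 0], [-0.0015, 0.012, 0.001, 0, 0, 0], [-0.0026, 0.02, 0.001, 0, 0, 0], [-0.0034, 0.0265, 0.001, 0, 0, 0]]

```text
clock: 10.08
eef_pos: [486.1, -313.6, 110.6]
tcp_rot: [3.14, 0.0, 1.165]
contact_force: [-2.3, -0.4, 4.2]
opening: 0.0
```

Run:
```python
from h import *
s=sense(); print(s["clock"],s["eef_pos"],tobox(s["eef_pos"]),s["contact_force"])
```

```text
10.0833 [ 486.10540877 -313.5729133   110.64231736] [  7.54602261 -14.79665255 110.64231736] [-2.29752612 -0.37108686  4.16550919]
```

Emit:
carry_out:
  increments:
    - [[0, 0.0, -0.012, 0, 0, 0], [0.0015, -0.014, -0.013, 0, 0, 0], [0.0034, -0.0275, -0.012, 0, 0, 0], [0.0034, -0.0275, -0.004, 0, 0, 0], [0.0034, -0.0275, -0.002, 0, 0, 0]]

```text
clock: 10.5
eef_pos: [475.3, -307.0, 110.8]
tcp_rot: [-3.141, -0.0, 1.165]
contact_force: [-1.0, 0.4, 4.4]
opening: 0.001
```

Emit:
carry_out:
  increments:
    - [[0, 0, 0.001, 0, 0, 0], [0, 0, 0.002, 0, 0, 0], [0, 0, 0.002, 0, 0, 0]]

```text
clock: 10.75
eef_pos: [476.3, -307.7, 110.6]
tcp_rot: [3.14, 0.0, 1.165]
contact_force: [-0.5, 0.6, 2.9]
opening: 0.0
```

Emit:
carry_out:
  increments:
    - [[0, 0, 0.001, 0, 0, 0], [-0.0006, 0.005, 0.001, 0, 0, 0], [-0.0015, 0.012, 0.001, 0, 0, 0], [-0.0026, 0.02, 0.001, 0, 0, 0], [-0.0034, 0.0265, 0.001, 0, 0, 0]]

```text
clock: 11.17
eef_pos: [485.7, -313.4, 110.4]
tcp_rot: [3.14, 0.0, 1.165]
contact_force: [-1.0, 1.1, 5.1]
opening: 0.001
```

Emit:
carry_out:
  increments:
    - [[0, 0.0, -0.012, 0, 0, 0], [0.0015, -0.014, -0.013, 0, 0, 0], [0.0034, -0.0275, -0.012, 0, 0, 0], [0.0034, -0.0275, -0.008, 0, 0, 0], [0.0034, -0.0275, -0.006, 0, 0, 0]]

```text
clock: 11.58
eef_pos: [475.0, -307.0, 112.2]
tcp_rot: [3.141, -0.0, 1.165]
contact_force: [0.1, -0.7, -0.1]
opening: 0.0
```

Emit:
carry_out:
  increments:
    - [[0, 0, 0.002, 0, 0, 0], [0, 0, 0.0055, 0, 0, 0], [0, 0, 0.0055, 0, 0, 0]]

```text
clock: 11.83
eef_pos: [475.9, -307.5, 110.3]
tcp_rot: [3.14, 0.0, 1.165]
contact_force: [-1.4, 1.2, 5.4]
opening: -0.002
```

Run:
```python
from h import *
s=sense(); print(s["clock"],s["eef_pos"],tobox(s["eef_pos"]),s["contact_force"])
```

```text
11.8333 [ 475.8950888  -307.49822558  110.31267092] [ -4.23184788 -13.23645012 110.31267092] [-1.41375146  1.18317697  5.40177208]
```

Emit:
carry_out:
  increments:
    - [[-0.0006, 0.005, 0, 0, 0, 0], [-0.0014, 0.011, 0, 0, 0, 0], [-0.0022, 0.017, 0, 0, 0, 0], [-0.0032, 0.0245, 0, 0, 0, 0], [-0.0032, 0.0245, 0, 0, 0, 0]]

```text
clock: 12.25
eef_pos: [485.0, -313.1, 110.5]
tcp_rot: [3.139, 0.0, 1.165]
contact_force: [0.2, -0.4, 3.8]
opening: -0.0
```

Emit:
carry_out:
  increments:
    - [[0, 0, -0.02, 0, 0, 0], [-0.01, -0.005, -0.06, 0, 0, 0], [-0.03, -0.013, -0.1, 0, 0, 0], [-0.037, -0.013, -0.132, 0, 0, 0], [-0.037, -0.013, -0.132, 0, 0, 0]]

```text
clock: 12.67
eef_pos: [474.5, -325.1, 165.7]
tcp_rot: [3.137, 0.001, 1.165]
contact_force: [0.4, -0.3, 0.8]
opening: 0.002
```

Emit:
carry_out:
  increments:
    - [[0, 0, 0, 0, 0, 0], [0, 0, 0, 0, 0, 0]]

```text
clock: 12.83
eef_pos: [473.3, -323.5, 162.5]
tcp_rot: [3.141, -0.0, 1.165]
contact_force: [-0.1, 0.2, -0.3]
opening: 0.001
```

Run:
```python
from h import *
s=sense(); print(s["clock"],s["eef_pos"],tobox(s["eef_pos"]),s["tcp_rot"],s["contact_force"]); wview("w4")
```

```text
12.8333 [ 473.31958462 -323.54139296  162.49236785] [ -0.27769102 -28.99656069 162.49236785] [ 3.14132162e+00 -2.78510290e-04  1.16514059e+00] [-0.14031925  0.21648444 -0.27417714]
red [-3.79521322e-04  1.75073983e+00] -34.47478952285523 91.60212258805961
```

View pics/w4u.png

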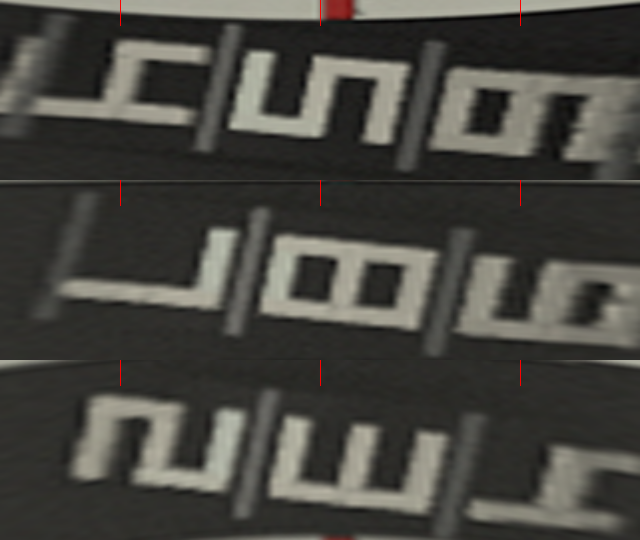

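View pics/w4.png

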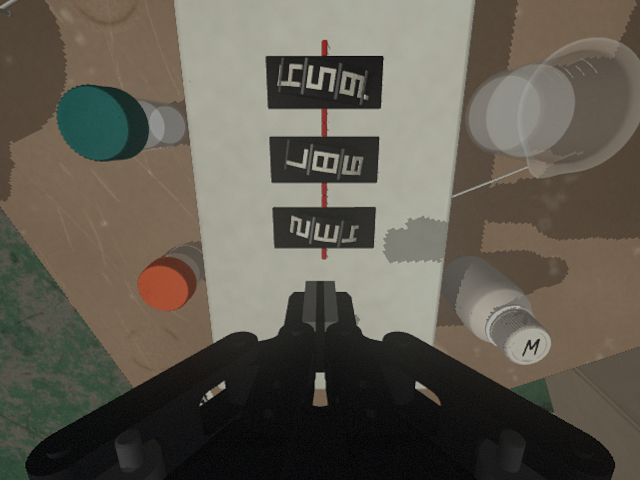

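Emit:
carry_out:
  increments:
    - [[0.039, 0.0045, 0.04, 0, 0, 0], [0.039, 0.0045, 0.08, 0, 0, 0], [0.039, 0.0045, 0.105, 0, 0, 0], [0.039, 0.0045, 0.119, 0, 0, 0], [0.039, 0.0045, 0.119, 0, 0, 0]]

```text
clock: 13.3
eef_pos: [480.5, -309.8, 113.8]
tcp_rot: [-3.14, -0.0, 1.165]
contact_force: [0.5, 0.3, -0.4]
opening: -0.002
```

Emit:
carry_out:
  increments:
    - [[0, 0, 0, 0, 0, 0], [0, 0, 0, 0, 0, 0]]

```text
clock: 13.47
eef_pos: [481.7, -310.8, 115.9]
tcp_rot: [3.14, 0.0, 1.165]
contact_force: [0.0, 0.8, 0.7]
opening: -0.002
```

Run:
```python
from h import *
s=sense(); print(s["clock"],s["eef_pos"],tobox(s["eef_pos"]),s["tcp_rot"],s["contact_force"])
```

```text
13.4667 [ 481.70347795 -310.78359591  115.93812968] [  2.40115406 -13.96742757 115.93812968] [3.13994370e+00 1.79429840e-04 1.16493805e+00] [0.01031241 0.83871461 0.73502085]
```

Emit:
carry_out:
  increments:
    - [[0, 0, 0.004, 0, 0, 0], [0, 0, 0.008, 0, 0, 0], [0, 0, 0.0105, 0, 0, 0], [0, 0, 0.0115, 0, 0, 0], [0, 0, 0.012, 0, 0, 0]]

```text
clock: 13.88
eef_pos: [481.7, -310.6, 111.1]
tcp_rot: [3.14, 0.0, 1.165]
contact_force: [-0.2, -0.6, 3.9]
opening: -0.001
```

Emit:
carry_out:
  increments:
    - [[0, 0, 0.001, 0, 0, 0], [0, 0, 0.002, 0, 0, 0], [0, 0, 0.002, 0, 0, 0]]

```text
clock: 14.13
eef_pos: [481.7, -310.6, 110.3]
tcp_rot: [3.14, 0.0, 1.165]
contact_force: [-1.0, -0.8, 5.8]
opening: -0.001
```

Run:
```python
from h import *
s=sense(); print(s["clock"],s["eef_pos"],tobox(s["eef_pos"]),s["tcp_rot"],s["contact_force"])
```

```text
14.1333 [ 481.7088678  -310.64595565  110.25300853] [  2.35187504 -13.83879838 110.25300853] [3.13983490e+00 2.81894201e-04 1.16524104e+00] [-0.96351574 -0.80614066  5.76403243]
```

Emit:
carry_out:
  increments:
    - [[0.0002, -0.0015, 0, 0, 0, 0], [0.0005, -0.0035, 0, 0, 0, 0], [0.0005, -0.0037, 0, 0, 0, 0], [0.0005, -0.0037, 0, 0, 0, 0]]

```text
clock: 14.47
eef_pos: [480.8, -310.1, 110.4]
tcp_rot: [3.139, 0.0, 1.165]
contact_force: [-1.0, -0.9, 6.4]
opening: 0.004
```

Emit:
carry_out:
  increments:
    - [[0, 0, -0.01, 0, 0, 0], [0, 0, -0.04, 0, 0, 0], [0.04, 0, -0.06, 0, 0, 0], [0.12, 0, -0.06, 0, 0, 0], [0.18, 0, -0.06, 0, 0, 0]]

```text
clock: 14.88
eef_pos: [509.1, -242.7, 135.2]
tcp_rot: [3.14, -0.0, 1.163]
contact_force: [0.4, 0.4, 0.0]
opening: 0.001
```

Run:
```python
from h import *
s=sense(); print(s["clock"],s["eef_pos"],tobox(s["eef_pos"]),s["tcp_rot"],s["contact_force"]); plan(bx([2,70.5,121]),np.pi/2+yaw0)
```

```text
14.8833 [ 509.09420795 -242.71893094  135.18640321] [  0.75728474  59.38343064 135.18640321] [ 3.13954565e+00 -3.04849894e-04  1.16349516e+00] [0.44698072 0.41961555 0.00264733]
shift [0.0278 0.003  0.0355] rot [ 0.002  -0.0003 -0.0022]
```

Emit:
carry_out:
  increments:
    - [[0.015, 0, 0.01, 0.001, 0, 0], [0.03, 0, 0.02, 0.002, 0, 0], [0.03, 0, 0.03, 0.002, 0, 0], [0.03, 0, 0.034, 0.002, 0, 0], [0.03, 0, 0.034, 0.002, 0, 0]]

```text
clock: 15.3
eef_pos: [512.6, -233.0, 119.6]
tcp_rot: [-3.139, 0.0, 1.165]
contact_force: [0.3, 0.0, -0.7]
opening: 0.002
```

Emit:
carry_out:
  increments:
    - [[0, 0, 0.004, 0, 0, 0], [0, 0, 0.0065, 0, 0, 0], [0, 0, 0.0075, 0, 0, 0], [0, 0, 0.0075, 0, 0, 0]]

```text
clock: 15.63
eef_pos: [513.2, -233.1, 117.4]
tcp_rot: [-3.141, 0.0, 1.165]
contact_force: [-0.1, -1.5, 1.9]
opening: -0.001
```

Run:
```python
from h import *
s=sense(); print(s["clock"],s["eef_pos"],tobox(s["eef_pos"]),s["tcp_rot"],s["contact_force"])
```

```text
15.6333 [ 513.19078293 -233.05186007  117.44937957] [  0.71344934  69.88258605 117.44937957] [-3.14074515e+00  4.51275653e-04  1.16484262e+00] [-0.12232431 -1.50385251  1.87196913]
```

Emit:
carry_out:
  increments:
    - [[0, 0, 0.0012, 0, 0, 0], [0, 0, 0.0022, 0, 0, 0], [0, 0, 0.0024, 0, 0, 0]]

```text
clock: 15.88
eef_pos: [513.4, -232.8, 116.6]
tcp_rot: [-3.141, 0.0, 1.165]
contact_force: [-2.3, -2.1, 5.0]
opening: -0.001
```

Emit:
carry_out:
  increments:
    - [[-0.0002, 0.002, 0, 0, 0, 0], [-0.0006, 0.0045, 0, 0, 0, 0], [-0.0008, 0.006, 0, 0, 0, 0], [-0.0008, 0.006, 0, 0, 0, 0]]

```text
clock: 16.22
eef_pos: [515.5, -233.9, 116.5]
tcp_rot: [-3.141, 0.0, 1.165]
contact_force: [-2.4, -3.0, 5.4]
opening: 0.004
```

Run:
```python
from h import *
s=sense(); print(s["clock"],s["eef_pos"],tobox(s["eef_pos"]),s["tcp_rot"],s["contact_force"])
```

```text
16.2167 [ 515.50863551 -233.87832505  116.49044025] [  3.16943592  70.0362575  116.49044025] [-3.14065264e+00  2.98717831e-04  1.16539789e+00] [-2.41931554 -2.98582659  5.35766595]
```

Back to the viewing pose.

Emit:
carry_out:
  increments:
    - [[0, 0, -0.03, 0, 0, 0], [-0.05, -0.003, -0.08, 0, 0, 0], [-0.13, -0.006, -0.11, 0, 0, 0], [-0.21, -0.008, -0.118, 0, 0, 0], [-0.248, -0.008, -0.118, 0, 0, 0]]

```text
clock: 16.63
eef_pos: [473.3, -326.1, 165.7]
tcp_rot: [3.14, 0.001, 1.165]
contact_force: [0.2, -0.1, 0.6]
opening: -0.003
```

Emit:
carry_out:
  increments:
    - [[0, 0, 0, 0, 0, 0], [0, 0, 0, 0, 0, 0], [0, 0, 0, 0, 0, 0]]

```text
clock: 16.88
eef_pos: [473.6, -322.8, 163.6]
tcp_rot: [-3.14, -0.001, 1.165]
contact_force: [-0.3, 0.4, -0.0]
opening: 0.0
```

Run:
```python
from h import *
s=sense(); print(s["clock"],s["eef_pos"],tobox(s["eef_pos"]),s["tcp_rot"],s["contact_force"]); wview("w5")
f=optics.grab_frame("top"); save("t5",f,(205,180,385,330),4)
```

```text
16.8833 [ 473.59235674 -322.84960293  163.63699861] [ -0.29956376 -28.25325747 163.63699861] [-3.14035122e+00 -6.66514665e-04  1.16493732e+00] [-0.25119227  0.36060691 -0.01662321]
red [2.54100038e-04 1.94789553e+00] -34.13473424772122 91.21414994745915
```

View pics/w5u.png

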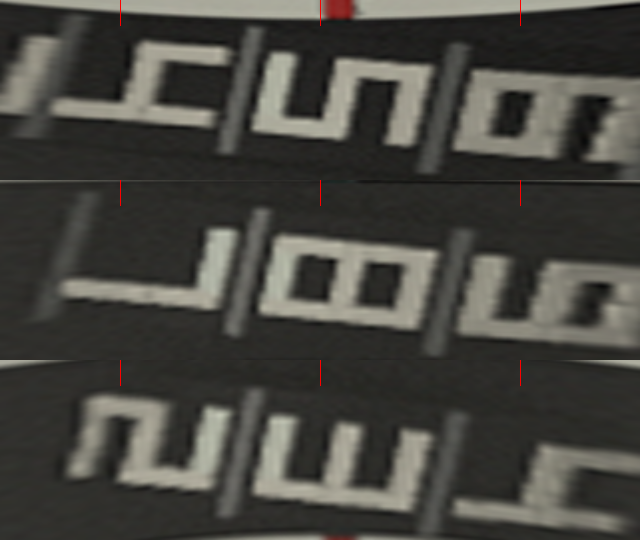

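View pics/t5.png

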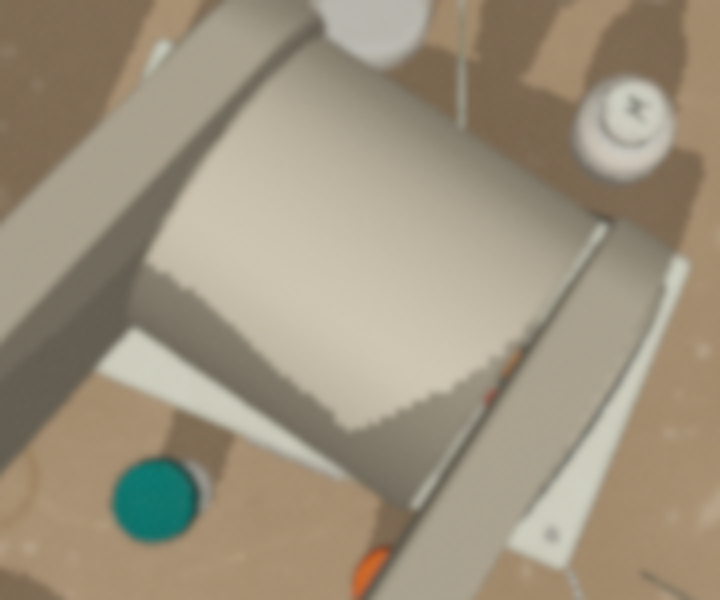

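Emit:
carry_out:
  increments:
    - [[-0.06, 0.0045, 0, 0, 0, 0], [-0.0725, 0.0045, 0.04, 0, 0, 0], [-0.0725, 0.0045, 0.08, 0, 0, 0], [-0.0725, 0.0045, 0.11, 0, 0, 0], [-0.0725, 0.0045, 0.128, 0, 0, 0]]

```text
clock: 17.4
eef_pos: [463.2, -349.7, 110.7]
tcp_rot: [-3.138, -0.001, 1.166]
contact_force: [0.2, 0.9, -0.3]
opening: -0.0
```

Emit:
carry_out:
  increments:
    - [[0, 0, 0, 0, 0, 0], [0, 0, 0, 0, 0, 0]]

```text
clock: 17.57
eef_pos: [463.7, -350.4, 112.1]
tcp_rot: [-3.14, -0.0, 1.166]
contact_force: [-0.1, -0.3, 0.5]
opening: -0.006
```

Run:
```python
from h import *
s=sense(); print(s["clock"],s["eef_pos"],tobox(s["eef_pos"]),s["tcp_rot"],s["contact_force"]); 
f=optics.grab_frame("side"); save("s6",f,(280,120,440,240),5)
```

```text
17.5667 [ 463.71654901 -350.35163718  112.14082171] [  1.45987512 -57.4216966  112.14082171] [-3.13970036e+00 -2.49282630e-04  1.16596905e+00] [-0.05800963 -0.26805357  0.51590071]
```

View pics/s6.png

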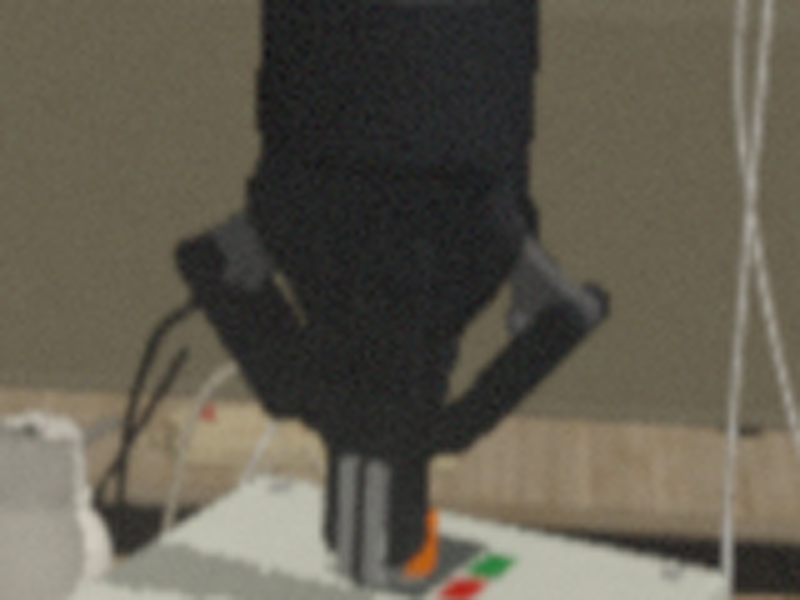

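Emit:
carry_out:
  increments:
    - [[-0.004, 0, 0, 0, 0, 0], [-0.008, 0, 0, 0, 0, 0], [-0.012, 0, 0, 0, 0, 0], [-0.016, 0, 0, 0, 0, 0]]

```text
clock: 17.95
eef_pos: [461.4, -357.0, 112.9]
tcp_rot: [3.142, -0.0, 1.165]
contact_force: [1.9, 2.6, 2.8]
opening: 0.002
```

Emit:
carry_out:
  increments:
    - [[-0.003, 0, 0, 0, 0, 0], [-0.006, 0, 0, 0, 0, 0], [-0.006, 0, 0, 0, 0, 0]]

```text
clock: 18.2
eef_pos: [460.2, -359.3, 112.6]
tcp_rot: [-3.141, 0.0, 1.165]
contact_force: [1.5, 1.2, 0.4]
opening: -0.0
```

Emit:
carry_out:
  increments:
    - [[-0.002, 0, 0, 0, 0, 0], [-0.004, 0, 0, 0, 0, 0], [-0.004, 0, 0, 0, 0, 0]]

```text
clock: 18.45
eef_pos: [459.4, -360.6, 112.4]
tcp_rot: [-3.141, 0.0, 1.165]
contact_force: [1.8, 0.7, 1.7]
opening: 0.001
```

Emit:
carry_out:
  increments:
    - [[-0.0025, 0, 0, 0, 0, 0], [-0.005, 0, 0, 0, 0, 0], [-0.0075, 0, 0, 0, 0, 0], [-0.01, 0, 0, 0, 0, 0]]

```text
clock: 18.78
eef_pos: [457.8, -364.3, 112.3]
tcp_rot: [-3.141, 0.0, 1.165]
contact_force: [1.4, 1.4, 2.0]
opening: -0.003
```

Emit:
carry_out:
  increments:
    - [[-0.0025, 0, 0, 0, 0, 0], [-0.005, 0, 0, 0, 0, 0], [-0.0075, 0, 0, 0, 0, 0], [-0.01, 0, 0, 0, 0, 0]]

```text
clock: 19.12
eef_pos: [456.3, -367.9, 112.4]
tcp_rot: [-3.141, 0.0, 1.165]
contact_force: [2.8, 2.8, 1.5]
opening: -0.001
```

Run:
```python
from h import *
s=sense(); print(s["clock"],s["eef_pos"],tobox(s["eef_pos"]),s["tcp_rot"],s["contact_force"]); 
f=optics.grab_frame("side"); save("s7",f,(280,120,440,240),5)
```

```text
19.1167 [ 456.26940325 -367.94830377  112.358095  ] [  1.54860236 -76.52915018 112.358095  ] [-3.14060058e+00  2.71375933e-05  1.16517364e+00] [2.78769686 2.76734602 1.47343228]
```

View pics/s7.png

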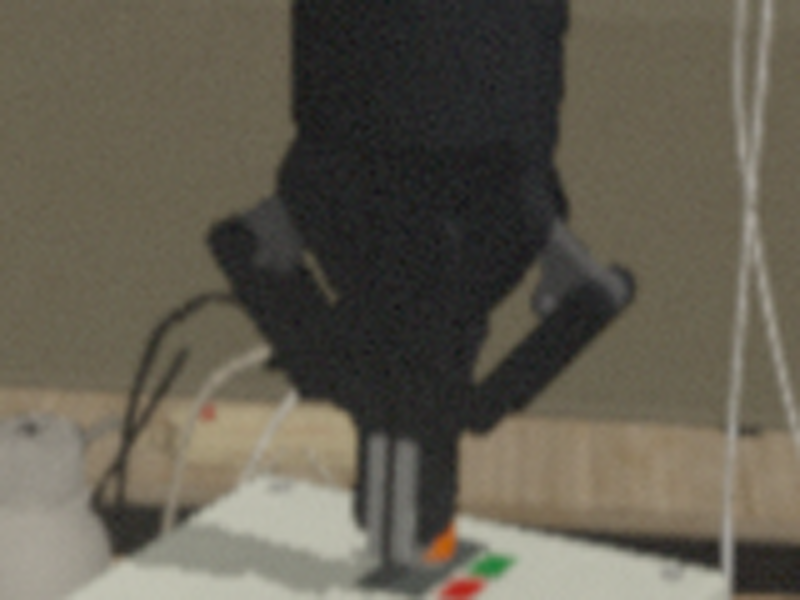

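Emit:
carry_out:
  increments:
    - [[-0.0025, 0, 0, 0, 0, 0], [-0.005, 0, 0, 0, 0, 0], [-0.0075, 0, 0, 0, 0, 0], [-0.0095, 0, 0, 0, 0, 0]]

```text
clock: 19.5
eef_pos: [454.7, -371.4, 112.3]
tcp_rot: [-3.14, 0.0, 1.165]
contact_force: [1.8, 2.1, 0.8]
opening: -0.002
```

Emit:
carry_out:
  increments:
    - [[-0.0015, 0, 0, 0, 0, 0], [-0.003, 0, 0, 0, 0, 0], [-0.004, 0, 0, 0, 0, 0]]

```text
clock: 19.75
eef_pos: [454.1, -372.9, 112.3]
tcp_rot: [-3.141, 0.0, 1.165]
contact_force: [2.5, 2.0, 0.6]
opening: 0.002
```

Emit:
carry_out:
  increments:
    - [[-0.0012, 0, 0, 0, 0, 0], [-0.0025, 0, 0, 0, 0, 0]]

```text
clock: 19.92
eef_pos: [453.7, -373.7, 112.3]
tcp_rot: [-3.141, 0.0, 1.165]
contact_force: [2.0, 2.0, 0.2]
opening: -0.002
```

Run:
```python
from h import *
s=sense(); print(s["clock"],s["eef_pos"],tobox(s["eef_pos"]),s["tcp_rot"],s["contact_force"]); 
f=optics.grab_frame("side"); save("s8",f,(280,120,440,240),5)
f=optics.grab_frame("wrist"); save("w8",f)
```

```text
19.9167 [ 453.72484983 -373.73203964  112.3475387 ] [  1.48879765 -82.84759748 112.3475387 ] [-3.14052645e+00  2.07081308e-06  1.16521473e+00] [2.0166753  1.96158949 0.23248479]
```

View pics/s8.png

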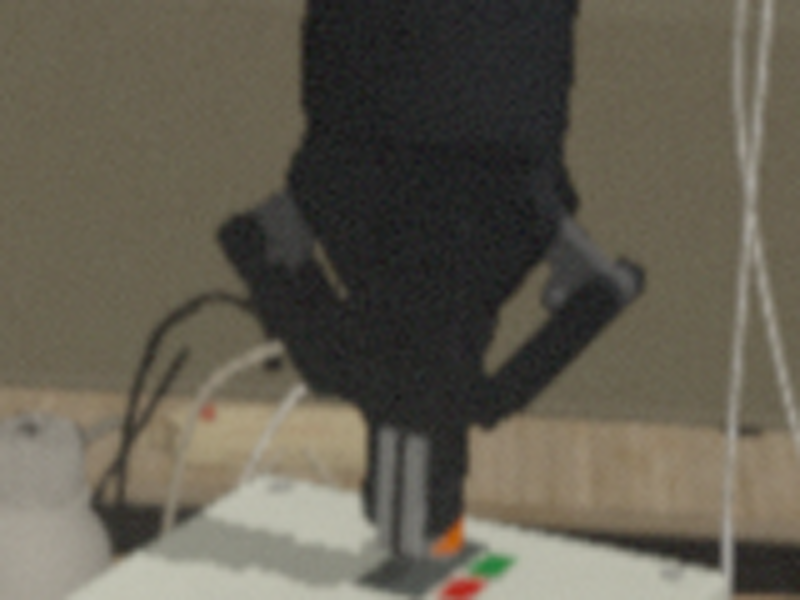

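Continue in 0.8 mm steps, watching for the end stop.

Emit:
carry_out:
  increments:
    - [[-0.001, 0, 0, 0, 0, 0], [-0.002, 0, 0, 0, 0, 0]]

```text
clock: 20.18
eef_pos: [453.4, -374.5, 112.3]
tcp_rot: [-3.14, 0.0, 1.165]
contact_force: [1.9, 1.2, 1.1]
opening: -0.002
```

Emit:
carry_out:
  increments:
    - [[-0.001, 0, 0, 0, 0, 0], [-0.002, 0, 0, 0, 0, 0]]

```text
clock: 20.35
eef_pos: [453.1, -375.2, 112.3]
tcp_rot: [-3.14, 0.0, 1.165]
contact_force: [2.3, 2.7, 0.5]
opening: -0.0
```

Emit:
carry_out:
  increments:
    - [[-0.0007, 0, 0, 0, 0, 0], [-0.0013, 0, 0, 0, 0, 0]]

```text
clock: 20.52
eef_pos: [452.9, -375.6, 112.3]
tcp_rot: [-3.14, -0.0, 1.165]
contact_force: [2.5, 3.7, 1.6]
opening: -0.009
```

Emit:
carry_out:
  increments:
    - [[-0.0005, 0, 0, 0, 0, 0], [-0.001, 0, 0, 0, 0, 0]]

```text
clock: 20.68
eef_pos: [452.9, -375.7, 112.4]
tcp_rot: [-3.14, -0.001, 1.165]
contact_force: [4.3, 5.0, 1.5]
opening: 0.003
```

Emit:
carry_out:
  increments:
    - [[-0.0005, 0, 0, 0, 0, 0], [-0.001, 0, 0, 0, 0, 0]]

```text
clock: 20.85
eef_pos: [452.8, -375.8, 112.3]
tcp_rot: [-3.14, -0.001, 1.165]
contact_force: [3.5, 6.5, 2.4]
opening: 0.0
```

Run:
```python
from h import *
s=sense(); print(s["clock"],s["eef_pos"],tobox(s["eef_pos"]),s["contact_force"])
```

```text
20.85 [ 452.80271319 -375.8215304   112.33274107] [  1.46455821 -85.13139258 112.33274107] [3.52806989 6.48140508 2.41104804]
```

Emit:
carry_out:
  increments:
    - [[0.008, 0, 0, 0, 0, 0], [0.025, 0, -0.01, 0, 0, 0], [0.03, 0, -0.05, 0, 0, 0], [0.05, 0, -0.12, 0, 0, 0], [0.1, 0, -0.17, 0, 0, 0]]

```text
clock: 21.27
eef_pos: [467.9, -340.6, 181.7]
tcp_rot: [-3.14, 0.001, 1.164]
contact_force: [0.8, -0.2, 0.5]
opening: -0.0
```

Emit:
carry_out:
  increments:
    - [[0.04, 0, -0.04, 0, 0, 0], [0.04, 0, -0.04, 0, 0, 0], [0.04, 0, -0.04, 0, 0, 0]]

```text
clock: 21.52
eef_pos: [475.2, -324.7, 197.2]
tcp_rot: [3.141, 0.001, 1.167]
contact_force: [-0.5, -1.4, 0.2]
opening: 0.002
```

Run:
```python
from h import *
s=sense(); print(s["clock"],s["eef_pos"],tobox(s["eef_pos"]),s["contact_force"]); wview("w9")
f=optics.grab_frame("side"); save("s9",f,(220,150,440,310),3.6)
for n in ["bolt_knob","teal_tube","orange_jar","white_bottle","beaker"]:
  for c in ["side","wrist"]:
    p=nets.tip_of(n,c); print(n,c,[(np.round(q["point"]),tobox(q["point"]).round(),round(q["confidence"],2)) for q in p[:1]])
```

```text
21.5167 [ 475.18919943 -324.7257402   197.23618823] [  1.90733147 -29.34843376 197.23618823] [-0.52414959 -1.41038151  0.19986219]
red [-3.64731544e-04  1.77666238e+00] -34.4761046272674 91.24753939184747
bolt_knob side [(array([ 445., -393.,  102.]), array([   1., -104.,  101.]), 0.44)]
bolt_knob wrist []
teal_tube side [(array([ 385., -204.,   -6.]), array([-129.,   46.,   -6.]), 0.95)]
teal_tube wrist [(array([ 394., -200.,    2.]), array([-122.,   53.,    2.]), 0.62)]
orange_jar side [(array([ 346., -315.,   -1.]), array([-120.,  -71.,   -1.]), 0.9)]
orange_jar wrist [(array([ 345., -315.,   -4.]), array([-121.,  -72.,   -4.]), 0.71)]
white_bottle side []
white_bottle wrist [(array([ 572., -428.,   -0.]), array([132., -86.,  -0.]), 0.8)]
beaker side [(array([ 636., -301.,    0.]), array([140.,  56.,   0.]), 0.62)]
beaker wrist [(array([ 637., -300.,    0.]), array([141.,  57.,   0.]), 0.97)]
```

View pics/s9.png

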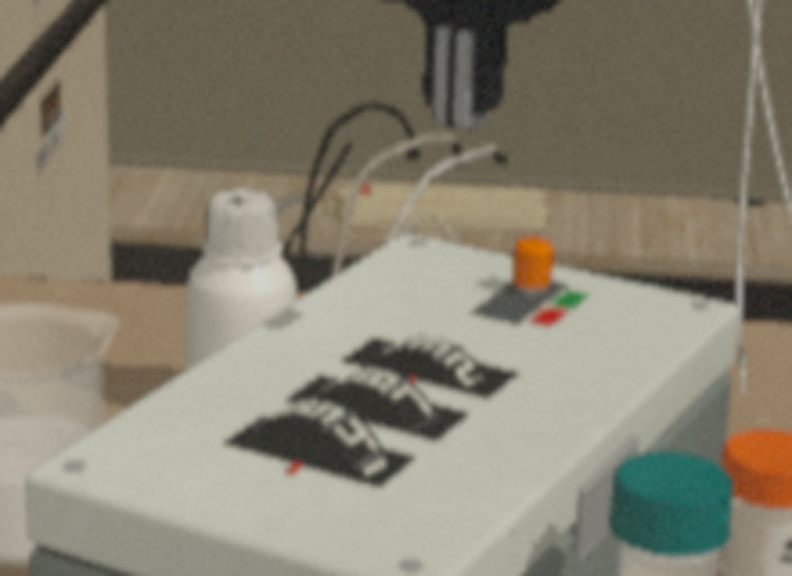

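View pics/w9.png

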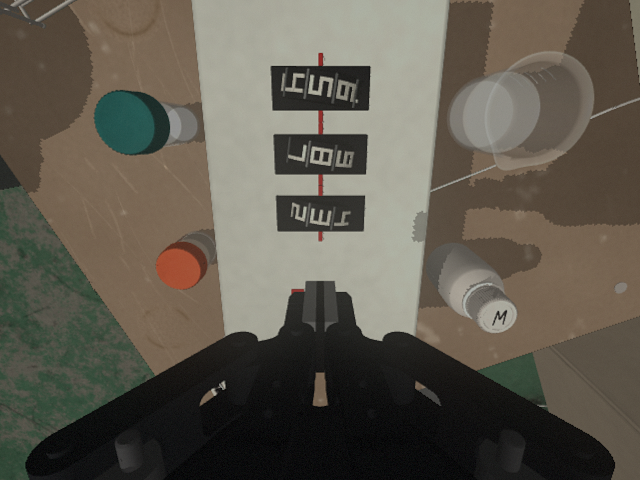

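View pics/w9u.png

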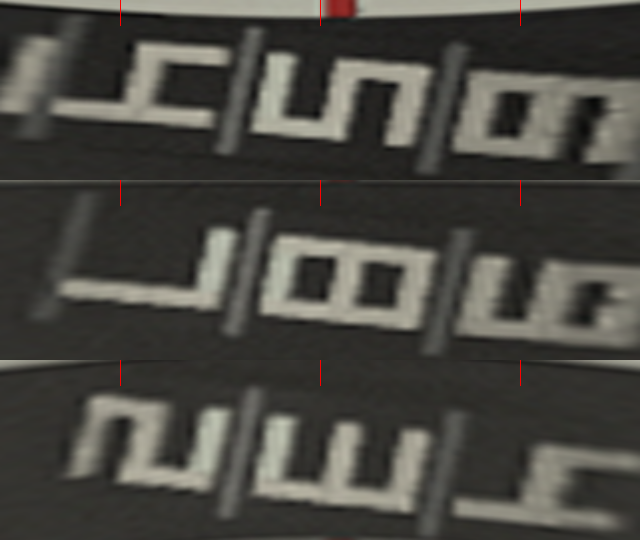

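The pictures show the wheels at 5-8-3 on the red marks. In the side view the knob, near pixel (533, 262), sits at the green end; the network puts it at box y −104. The neighbours have not moved and the tool is clear, so I'm handing in.

```bash
python3 -c "
from h import *
print(r.sign_off(), sense()['clock'])"
```

```text
the job is handed in; nothing more can be done
the job is handed in; nothing more can be done
```

The lockbox is unlocked and the job is handed in at about 22 s of the 54 s allowed. The system reports no verdict, so this rests on my own checks.

**What I did:**
- I found each wheel by touch. The left wheel's top stands about 15 mm above the deck and the right's about 9.5 mm.
- I rolled the left wheel from about 3.8 to 5 and the right from about 4.9 to 3, in short strokes at roughly 3 to 6 N. Each then got one small correction after a camera check. The middle wheel was never touched.
- I pushed the bolt knob 22 mm to its end stop, which I felt as the force rising to about 8 N.

**What the last checks showed:**
- **Wheels:** the wrist camera reads 5-8-3 on the red marks, each within about 0.03 digit (0.02 rad).
- **Bolt:** the network places the knob at box y −104 mm, its fully open position. Its confidence was only 0.44, but the picture and the 22 mm of travel agree.
- **Forces:** the highest reading I saw was about 8 N, against the 20 N limit. Readings come only at the end of each move, so a brief peak in between could have been missed.
- **Neighbours:** the tube, bottle, beaker and jar are within a few mm of where they started, by network positions good to about 4 mm.

**What disagreed:**
- **Box position:** the wrist and top cameras differed by about 2 mm, so I read the digits against the red marks instead.
- **Wheel prints:** they look turned about 7° from the red line. I read each digit at the wheel's centre line.
- **Roll distance:** the wheels turned about 5–10% more than the given 28 mm per rad, which the camera-checked corrections took care of.

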